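Set out the hose-end kit in its blocks beside the crimper

TASK

Set out the fittings for the next two-ended hose: the two steel ferrules, the hose tail and the threaded union stand mixed up on the bench, and each belongs in the kit block of its own kind. Slip a ferrule over each of the two spigots, stand the hose tail, nut down, in the empty pocket beside the other hose tail, and stand the union upright in the empty pocket beside the other union. All must stand upright and fully home; do not knock over or lift out the two fittings that are already in place.

Things in the scene. Friction and masses are not known exactly. Their poses are not given: they have to be found in the camera images.
- ferrule_1: A loose crimp ferrule: plain steel sleeve standing upright, outside diameter 42 mm, bore 34 mm right through, 50 mm tall, two shallow grooves near the top. Origin at the centre of its lower end, z along its axis, up. About 0.15 kg. Grip it across the outside.
- ferrule_2: The second loose crimp ferrule, the same as ferrule_1.
- tail_loose: A loose hose tail: steel, standing on its hexagon nut (28 mm across flats, 32 mm across corners, 22 mm tall), above it a round shoulder of 25 mm diameter up to 35 mm, then the slim ribbed tail of 18 mm diameter up to 82 mm. Origin at the centre of the nut's underside, z up along the tail. About 0.18 kg. Grip it by the slim tail.
- union_loose: A loose threaded union: steel, standing on end, 74 mm tall; thread of 26 mm diameter from 0 to 30 mm, hexagon (32 mm across flats, 37 mm across corners) from 30 to 44 mm, thread of 26 mm diameter from 44 to 74 mm. Origin at the centre of its lower end, z up. About 0.2 kg. Grip it by the upper thread.
- tail_block: The block for the two hose tails. Fixed to the bench, made of grey plastic, 112 mm long (its x axis) and 58 mm wide (its y axis); origin at the centre of its underside, z up. It has two stations on its long centre line, centred at x = -27 mm and x = +27 mm. The stations are round pockets, 48 mm in diameter and 18 mm deep, floor at z = 6 mm, top of the block at z = 24 mm. A hose tail (tail_set) already stands in the pocket at x = +27 mm; the one at x = -27 mm is empty.
- union_block: The block for the two unions. Fixed to the bench, made of grey plastic, 112 mm long (its x axis) and 58 mm wide (its y axis); origin at the centre of its underside, z up. It has two stations on its long centre line, centred at x = -27 mm and x = +27 mm. The stations are round pockets, 42 mm in diameter and 18 mm deep, floor at z = 6 mm, top of the block at z = 24 mm. A union (union_set) already stands in the pocket at x = -27 mm; the one at x = +27 mm is empty.
- ferrule_block: The block for the two ferrules. Fixed to the bench, made of grey plastic, 112 mm long (its x axis) and 58 mm wide (its y axis); origin at the centre of its underside, z up. It has two stations on its long centre line, centred at x = -27 mm and x = +27 mm. A 12 mm thick plate (top at z = 12 mm) with an upright aluminium spigot at each station, 18 mm in diameter, up to z = 34 mm; a ferrule goes over a spigot and stands on the plate. Both spigots are empty.
- tail_set: The hose tail that already stands in the tail block, the same as tail_loose; not fixed, stays where it is.
- union_set: The union that already stands in the union block, the same as union_loose; not fixed, stays where it is.

How it is judged:
By the outcome, as a careful person would: the job done as asked, in the order asked, and still so for the second after the job is handed in, with the robot touching nothing.
It also fails if it takes over 109 s, if anything falls off the work surface, if the arm or the gripper's body presses on something with over 40 N, if the wrist force passes 120 N, or if a joint passes its speed limit or range.

ROBOT

A 6-joint arm with a two-finger parallel gripper is mounted at the origin on a cart in front of the work surface, level with it; the furniture and walls round the work are solid. World frame = base frame: x ahead of the robot, y to its left, z up, the work surface at z = 0. Lengths are in mm, angles in rad, forces in N, time in s.
With the tool pointing down it reaches from about 350 to 875 mm from the base axis. Payload 4.2 kg.
Tool frame: the origin (TCP) lies at the very end of the fingers, on their centre line; the grasp point (between the pads) lies arm.hold_point_z behind it (arm.hold_point_z is the distance from the TCP to the grasp point, in mm); z points along the fingers, y is the direction in which the jaws open and shut (so a half turn about z gives the same grasp; the last joint's range is limited). The gripper opens to 85 mm and grips with 20 to 120 N. Pads are 22 mm wide; open, the fingers measure 114 mm over their backs; the gripper's body (76 mm by 85 mm) begins 54 mm behind the grasp point. The pads swing forward as they close: fully open they stand 13 mm farther back than shut.
Start: joints at [1.587, 0.385, 0.008, 0, -1.194, -0.259], TCP at [150.232, 606.654, 231.312] pointing down, gripper open.
Joint ranges: [-3.14, 3.14], [-1.21, 2.06], [-1.07, 1.41], [-3.16, 2.05], [-2.99, -0.16], [-3.1, 3.1]. Speed limits (rad/s): [2.79, 2.79, 3.14, 3.14, 3.14, 3.14].

INTERFACE

Orientations are given as a unit quaternion [x, y, z, w].
In Python, from bench import arm gives the robot as it stands.
- The arm moves only by the tool step_arm, never from a script. Its argument "series" is a list of rows, each a list of 6 numbers: the shift along the world's x, y, z scaled (see below), then the turn, a rotation vector about the world's x, y, z scaled (see below). A call has 1 to 12 rows; each row is the pose to reach, as a shift and turn from the pose commanded when the call began; what a row does not reach only later rows make up. The controller multiplies each number of a shift by 400 mm and each number of a turn by pi/2 rad. A row lasts 1/12 s, in which the tool goes at most 41.7 mm and 7.16 degrees, less where a joint would pass 70% of its speed; a pose out of reach is approached as far as the arm can. A call with a number of a shift or a turn outside -1 to 1 is refused whole. A call with a gripper value outside its range is refused whole. "jaw" is the opening, from -1 (shut) to 1 (fully open), set as the call begins (left out, the last holds). The fingers move at their own pace and stop on an object; the grip force is fixed at half the most. Time passes only in rows, so rows that repeat a pose let the fingers close. It gives the time, the measured TCP pose, the force and the opening at its end, in the units of the state.
- arm.read_state(): the state, without advancing time (a new reading comes with each control period).
- arm.get_image(name): name is "side" or "top"; returns a dict with "image" (420x560x3 uint8, red, green, blue), "camera_matrix" (3x3 intrinsics, pixels), "world_from_camera" (4x4, takes a point from camera to world coordinates). Camera axes: x right, y up, looking along -z (the intrinsics and any distortion apply to the point x, -y, -z); pixel columns grow to the right and rows downward; lengths in mm; the calibration is good to about 2 mm. A picture is of the moment at which its call begins. There is no depth.
- arm.job_done(): hands the job in, once; it reports no verdict.
The state is a dict: "clock": time; "joints": joint angles; "joint_vel": joint speeds; "joint_efforts": joint torques, N m; "position": TCP position; "ee_rot": TCP orientation; "contact_force": force on the tool from outside, world axes, zero at the start; "wrist_torque": the same for the moment, N m; "gripper_width": finger opening in mm.
Only numpy, scipy, OpenCV 4.12 (cv2) and the standard library are available. Lean on these libraries where they do the work, as an engineer would, in place of code of your own. Each camera call takes 0.05 s, during which the arm holds its last target.

## Working session

There is one attempt and no reset: what is moved stays moved. The work goes in short steps, Python scripts to look and compute and a tool call to move; the robot and the scene stay as the last step left them, time stands still between calls to the robot, and variables do not carry over. Pictures are saved under pics/ and viewed, and the job is handed in when it is done.

Besides the shell and the picture viewer there is one more tool, called after "Call:" as name([rows], argument=value, ...), one row to a line, values as JSON. step_arm: Moves the arm, as the interface text tells. Shifts and turns lie within -1 to 1; 1 stands for 400 mm of shift or pi/2 rad of turn. Its arguments: {"type":"object","properties":{"series":{"type":"array","items":{"type":"array","items":{"type":"number","minimum":-1,"maximum":1}}},"jaw":{"type":"number"}},"required":["series"]}

```bash
ls; mkdir -p pics; python3 - <<'E'
from bench import arm
import cv2
print(arm.read_state(), arm.hold_point_z)
for n in("side","top"):
    d=arm.get_image(n); cv2.imwrite(f"pics/{n}0.png",d["image"][:,:,::-1])
    print(n,d["camera_matrix"],d["world_from_camera"],[k for k in d])
E
```

```text
pics
{'clock': 0.0, 'joints': array([ 1.58660243e+00,  3.85551807e-01,  6.61775350e-03, -5.09124658e-04,
       -1.19398535e+00, -2.58574221e-01]), 'joint_vel': array([-2.64445538e-03, -8.86997921e-05,  1.50335024e-03, -8.92541030e-04,
        2.64737303e-04, -1.56807432e-03]), 'joint_efforts': array([-1.80166619e-03, -3.92291522e+01,  1.88399148e+01,  4.18613032e+00,
       -4.56679700e-03,  4.53997373e-07]), 'position': array([150.09802749, 606.10546757, 230.21978241]), 'ee_rot': array([ 9.92630033e-01, -1.21179353e-01, -8.92038237e-05,  1.08392407e-03]), 'contact_force': array([ 0.5649947 , -0.01310142, -0.97868092]), 'wrist_torque': array([-0.02462748, -0.03622421,  0.04674184]), 'gripper_width': 85.15031886541728} 18.700000000000003
side [[513.68597899   0.         273.24378584]
 [  0.         513.68597899 207.80363912]
 [  0.           0.           1.        ]] [[-7.96336226e-01 -2.11457363e-01  5.66687213e-01  1.06126805e+03]
 [ 6.04448981e-01 -3.12502433e-01  7.32791689e-01  7.29577460e+02]
 [ 2.21369345e-02  9.26082077e-01  3.76672196e-01  3.90203700e+02]
 [ 0.00000000e+00  0.00000000e+00  0.00000000e+00  1.00000000e+00]] ['image', 'camera_matrix', 'world_from_camera']
top [[380.1286233    0.         280.53428486]
 [  0.         380.1286233  204.41579398]
 [  0.           0.           1.        ]] [[ 1.89680121e-02  9.88941404e-01 -1.47088796e-01  4.35589738e+02]
 [-9.99768906e-01  2.02492733e-02  7.21819797e-03  5.89940242e+01]
 [ 1.01168161e-02  1.46917889e-01  9.89096954e-01  8.84649081e+02]
 [ 0.00000000e+00  0.00000000e+00  0.00000000e+00  1.00000000e+00]] ['image', 'camera_matrix', 'world_from_camera']
```

View pics/side0.png

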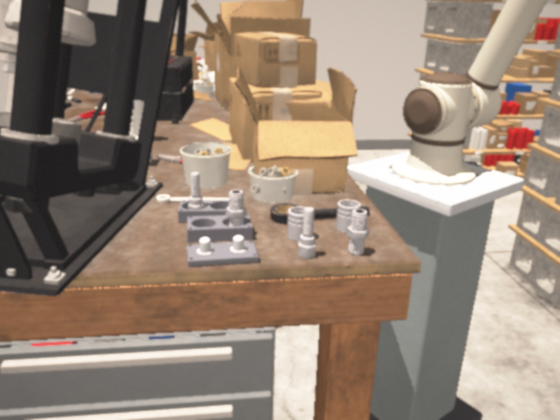

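View pics/top0.png

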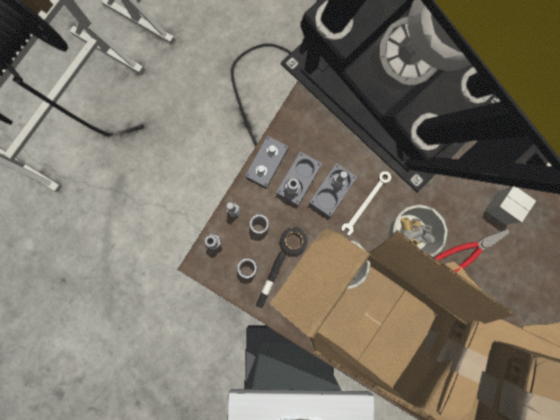

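```bash
python3 - <<'E'
import cv2
a=cv2.imread("pics/side0.png")[160:275,150:390]; cv2.imwrite("pics/sidec.png",cv2.resize(a,None,fx=3.3,fy=3.3,interpolation=cv2.INTER_CUBIC))
a=cv2.imread("pics/top0.png")[125:295,170:400]; cv2.imwrite("pics/topc.png",cv2.resize(a,None,fx=3.4,fy=3.4,interpolation=cv2.INTER_CUBIC))
E
```

```text
(no output)
```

View pics/sidec.png

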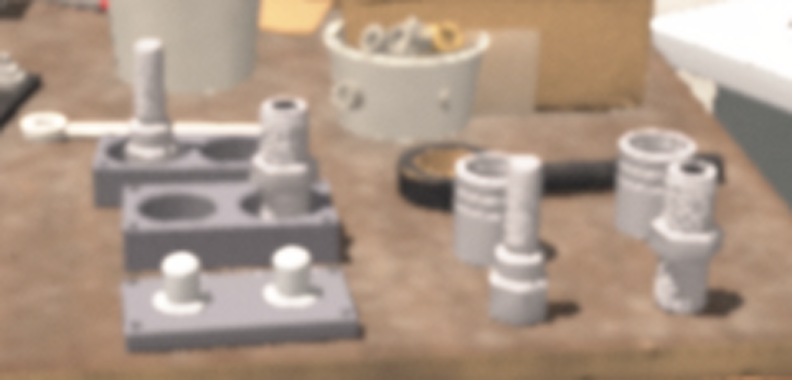

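View pics/topc.png

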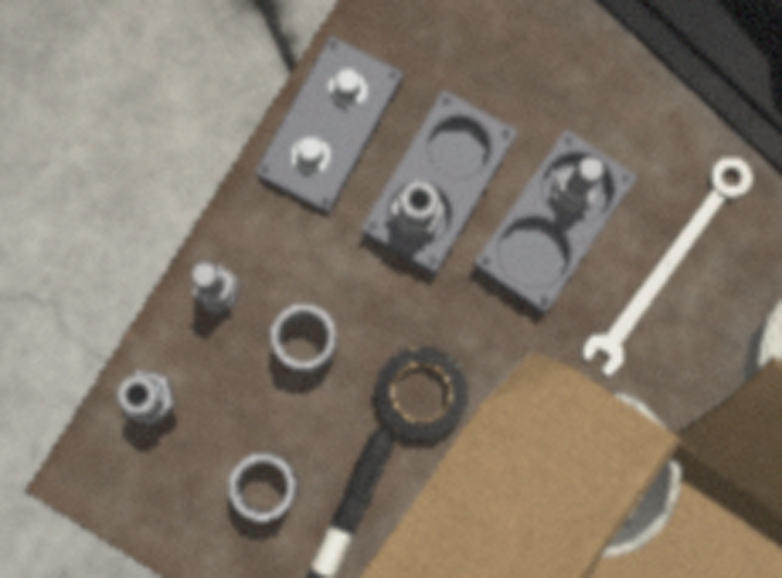

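```bash
cat > h.py <<'E'
import numpy as np, cv2, json
from bench import arm
def ray(d,u,v):
    K,T=np.array(d["camera_matrix"]),np.array(d["world_from_camera"])
    p=np.linalg.solve(K,[u,v,1.]); w=T[:3,:3]@np.array([p[0],-p[1],-p[2]]); return T[:3,3],w/np.linalg.norm(w)
def plane(d,u,v,z):
    o,w=ray(d,u,v); return o+w*(z-o[2])/w[2]
def proj(d,P):
    K,T=np.array(d["camera_matrix"]),np.array(d["world_from_camera"])
    c=T[:3,:3].T@(np.array(P,float)-T[:3,3]); q=K@[c[0],-c[1],-c[2]]; return q[:2]/q[2]
E
python3 - <<'E'
from h import *
t=arm.get_image("top"); s=arm.get_image("side")
im=t["image"]
hsv=cv2.cvtColor(im,cv2.COLOR_RGB2HSV)
C=lambda x,y:(170+x/3.4,125+y/3.4)   # crop coords -> px
# seeds
seeds={"spA":(348,80,34),"spB":(310,150,34),"fer1":(303,338,50),"fer2":(262,489,50),"tail":(206,273,82),"union":(140,393,74),"tpock":(534,254,24),"upock":(459,148,24),"tset":(592,168,88),"uset":(419,200,80)}
for k,(x,y,z) in seeds.items():
    u,v=C(x,y); P=plane(t,u-.5+.15,v-.5+.15,z); print(k,np.round([u,v],1),np.round(P,1),"side px",np.round(proj(s,P),1), "side crop",np.round((proj(s,P)-[150,160])*3.3))
# bright/low-sat contours in bench region
x0,y0,x1,y1=170,125,350,295
m=((hsv[...,1]<60)&(hsv[...,2]>140)).astype(np.uint8)*255
m[:,:x0]=0;m[:,x1:]=0;m[:y0]=0;m[y1:]=0
cs,_=cv2.findContours(m,cv2.RETR_EXTERNAL,cv2.CHAIN_APPROX_NONE)
for c in cs:
    a=cv2.contourArea(c)
    if 8<a<900: print("cont",a,np.round(cv2.minEnclosingCircle(c)[0],1),round(cv2.minEnclosingCircle(c)[1],1),cv2.boundingRect(c))
cv2.imwrite("pics/mask.png",cv2.resize(m[125:295,170:400],None,fx=3.4,fy=3.4,interpolation=0))
# block outline corners, crop coords
q={"F":[(333,38),(401,73),(328,212),(259,178)],"U":[(443,92),(515,130),(434,280),(362,240)],"T":[(566,130),(634,178),(545,312),(475,270)]}
for k,c in q.items():
    z=12 if k=="F" else 24
    P=np.array([plane(t,*C(*p),z)[:2] for p in c]); print(k,P.mean(0).round(1),"long",np.linalg.norm(P[0]-P[3]).round(),np.linalg.norm(P[1]-P[2]).round(),"short",np.linalg.norm(P[0]-P[1]).round(),"ang",np.degrees(np.arctan2(*(P[0]-P[3]+P[1]-P[2])[::-1])).round(1))
E
```

```text
spA [272.4 148.5] [693.2  75.   34. ] side px [204.3 237.5] side crop [179. 256.]
spB [261.2 169.1] [643.8  99.5  34. ] side px [238.5 235.4] side crop [292. 249.]
fer1 [259.1 224.4] [515. 100.  50.] side px [300.1 209.4] side crop [495. 163.]
fer2 [247.1 268.8] [418.1 123.4  50. ] side px [349.1 202.1] side crop [657. 139.]
tail [230.6 205.3] [551.6 160.3  82. ] side px [307.6 207.6] side crop [520. 157.]
union [211.2 240.6] [476.3 199.5  74. ] side px [358.  209.9] side crop [686. 165.]
tpock [327.1 199.7] [577.5 -53.1  24. ] side px [223.2 203.8] side crop [242. 144.]
upock [305.  168.5] [649.8  -1.7  24. ] side px [203.9 221.2] side crop [178. 202.]
tset [344.1 174.4] [622.7 -81.4  88. ] side px [194.  172.2] side crop [145.  40.]
uset [293.2 183.8] [601.5  27.3  80. ] side px [235.7 190.9] side crop [283. 102.]
cont 88.0 [267.  287.1] 7.2 (262, 280, 11, 15)
cont 268.0 [246.3 267.5] 9.8 (237, 258, 20, 20)
cont 116.5 [212.1 240.8] 7.6 (205, 234, 15, 12)
cont 47.0 [348. 228.] 7.1 (341, 221, 9, 15)
cont 258.0 [259. 223.] 9.5 (250, 214, 19, 19)
cont 47.5 [232.3 206.3] 6.3 (227, 202, 12, 11)
cont 172.0 [325.3 200.2] 8.9 (317, 194, 18, 15)
cont 13.5 [342.5 194.5] 5.7 (338, 190, 9, 10)
cont 9.0 [344.5 183. ] 2.5 (343, 181, 4, 5)
cont 27.5 [324.5 182.9] 5.4 (321, 178, 9, 10)
cont 9.0 [336. 177.] 3.2 (333, 174, 5, 7)
cont 26.0 [343.6 174. ] 3.3 (341, 171, 6, 7)
cont 360.5 [299.3 179. ] 15.9 (284, 164, 31, 28)
cont 11.5 [313. 165.] 6.3 (311, 159, 8, 13)
cont 751.0 [266.9 160.9] 22.6 (249, 140, 36, 44)
cont 100.5 [261.5 130.9] 8.8 (254, 125, 15, 15)
F [666.7  86. ] long 112.0 111.0 short 54.0 ang -25.8
U [623.1  11. ] long 117.0 118.0 short 56.0 ang -27.3
T [599.1 -68.3] long 116.0 111.0 short 57.0 ang -32.6
```

View pics/mask.png

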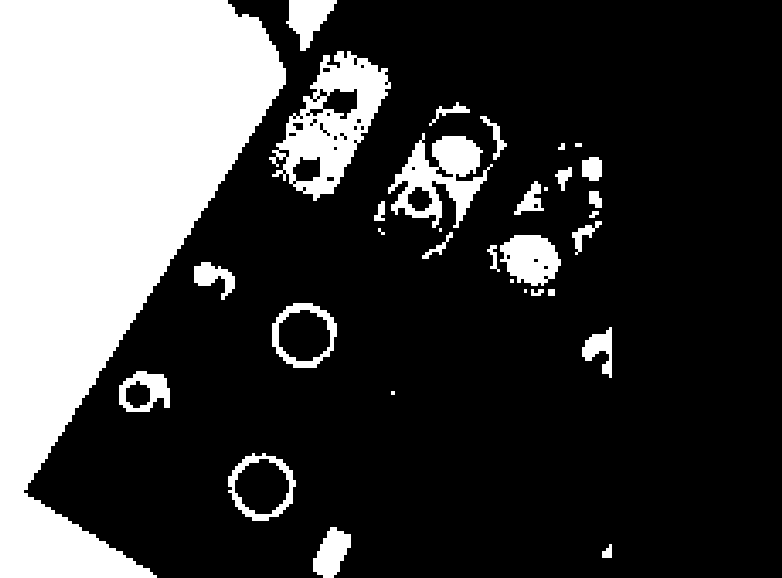

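Call:
step_arm([
  [0.46, -0.63, 0, 0, 0, -0.156],
  [0.46, -0.63, 0, 0, 0, -0.156],
  [0.46, -0.63, 0, 0, 0, -0.156],
  [0.46, -0.63, 0, 0, 0, -0.156],
  [0.46, -0.63, 0, 0, 0, -0.156],
  [0.46, -0.63, 0, 0, 0, -0.156],
  [0.46, -0.63, 0, 0, 0, -0.156],
  [0.46, -0.63, 0, 0, 0, -0.156],
  [0.46, -0.63, 0, 0, 0, -0.156],
  [0.46, -0.63, 0, 0, 0, -0.156],
  [0.46, -0.63, 0, 0, 0, -0.156],
], jaw=0.32)

```text
clock: 1.12
position: [334.2, 355.0, 231.3]
ee_rot: [0.97, -0.242, -0.0, -0.0]
contact_force: [-0.8, 0.0, 1.2]
gripper_width: 56.0
```

Call:
step_arm([
  [0.458, -0.637, -0.2, 0, 0, 0],
  [0.458, -0.637, -0.2, 0, 0, 0],
  [0.458, -0.637, -0.2, 0, 0, 0],
  [0.458, -0.637, -0.2, 0, 0, 0],
  [0.458, -0.637, -0.2, 0, 0, 0],
  [0.458, -0.637, -0.2, 0, 0, 0],
  [0.458, -0.637, -0.2, 0, 0, 0],
  [0.458, -0.637, -0.2, 0, 0, 0],
  [0.458, -0.637, -0.2, 0, 0, 0],
  [0.458, -0.637, -0.2, 0, 0, 0],
  [0.458, -0.637, -0.2, 0, 0, 0],
  [0.458, -0.637, -0.2, 0, 0, 0],
])

```text
clock: 2.12
position: [517.3, 101.4, 151.6]
ee_rot: [0.971, -0.24, 0.0, -0.0]
contact_force: [-0.2, -0.4, -0.1]
gripper_width: 56.3
```

```bash
python3 - <<'E'
from h import *
print(arm.read_state()["position"])
for n,(x0,y0,x1,y1) in {"side":(150,60,390,275),"top":(150,100,400,295)}.items():
    d=arm.get_image(n); cv2.imwrite(f"pics/{n}1.png",cv2.resize(d["image"][y0:y1,x0:x1,::-1],None,fx=2.7,fy=2.7,interpolation=2))
E
```

```text
[517.27264286 101.38199048 151.60362145]
```

View pics/side1.png

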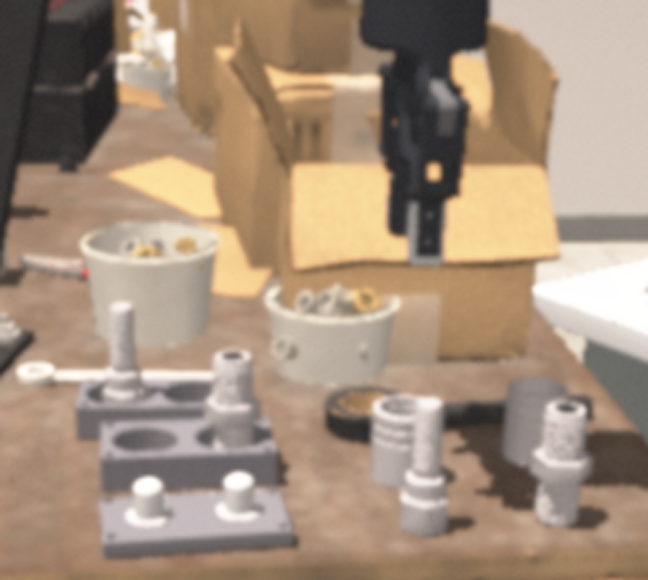

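View pics/top1.png

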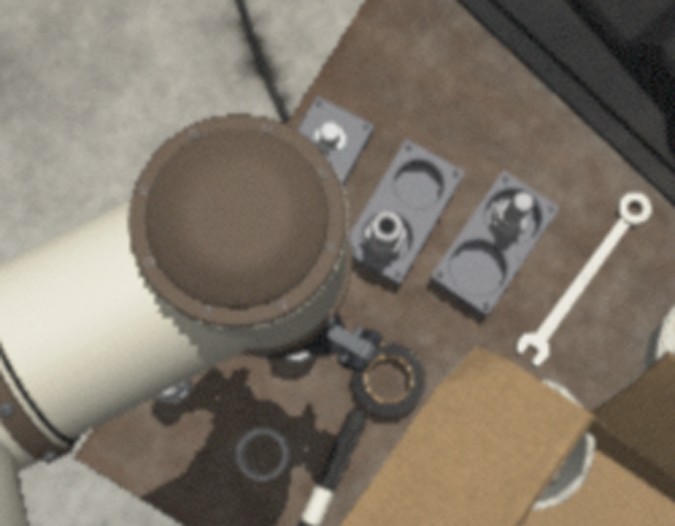

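```bash
python3 - <<'E'
from h import *
s=arm.get_image("side")
for P in [(517.3,101.4,151.6),(517.3+.47*30,101.4+.88*30,151.6),(517.3+.47*30,101.4+.88*30,160),(517.5,100,50),(517.5,100,0)]: print((proj(s,P)-[150,60])*2.7)
E
```

```text
[410.6288738  253.07100475]
[421.08187611 267.01201772]
[421.73089943 253.47623724]
[402.20105926 404.2124142 ]
[399.09895112 474.18133157]
```

Call:
step_arm([
  [0, 0, -0.05, 0, 0, 0],
  [0, 0, -0.1, 0, 0, 0],
  [0, 0, -0.15, 0, 0, 0],
  [0, 0, -0.2, 0, 0, 0],
  [0, 0, -0.23, 0, 0, 0],
  [0, 0, -0.25, 0, 0, 0],
  [0, 0, -0.27, 0, 0, 0],
  [0, 0, -0.29, 0, 0, 0],
  [0, 0, -0.31, 0, 0, 0],
  [0, 0, -0.328, 0, 0, 0],
  [0, 0, -0.328, 0, 0, 0],
  [0, 0, -0.328, 0, 0, 0],
])

```text
clock: 3.27
position: [517.4, 99.8, 19.9]
ee_rot: [0.97, -0.241, -0.0, 0.0]
contact_force: [-0.0, 1.0, -0.1]
gripper_width: 56.2
```

Call:
step_arm([
  [0, 0, 0, 0, 0, 0],
  [0, 0, 0, 0, 0, 0],
  [0, 0, 0, 0, 0, 0],
  [0, 0, 0, 0, 0, 0],
  [0, 0, 0, 0, 0, 0],
  [0, 0, 0, 0, 0, 0],
  [0, 0, 0, 0, 0, 0],
  [0, 0, 0, 0, 0, 0],
], jaw=-1)

```text
clock: 3.93
position: [518.1, 100.1, 20.9]
ee_rot: [0.97, -0.241, 0.001, -0.0]
contact_force: [-0.5, -0.6, 5.6]
gripper_width: 41.7
```

Call:
step_arm([
  [0, 0, 0.03, 0, 0, 0],
  [0, 0, 0.08, 0, 0, 0],
  [0, 0, 0.13, 0, 0, 0],
  [0, 0, 0.18, 0, 0, 0],
  [0, 0, 0.24, 0, 0, 0],
  [0, 0, 0.3, 0, 0, 0],
  [0, 0, 0.34, 0, 0, 0],
  [0, 0, 0.34, 0, 0, 0],
  [0, 0, 0.34, 0, 0, 0],
])

```text
clock: 4.68
position: [517.1, 100.0, 156.0]
ee_rot: [0.97, -0.242, -0.0, -0.001]
contact_force: [-1.0, 0.4, -2.1]
gripper_width: 41.6
```

Call:
step_arm([
  [0.05, -0.007, 0, 0, 0, 0],
  [0.12, -0.017, 0, 0, 0, 0],
  [0.19, -0.027, 0, 0, 0, 0],
  [0.26, -0.038, 0, 0, 0, 0],
  [0.33, -0.048, 0, 0, 0, 0],
  [0.4, -0.058, 0, 0, 0, 0],
  [0.437, -0.063, 0, 0, 0, 0],
  [0.437, -0.063, 0, 0, 0, 0],
  [0.437, -0.063, 0, 0, 0, 0],
  [0.437, -0.063, 0, 0, 0, 0],
])

```text
clock: 5.52
position: [690.7, 74.5, 153.9]
ee_rot: [0.97, -0.242, -0.002, 0.001]
contact_force: [0.0, 1.2, -1.8]
gripper_width: 41.2
```

Call:
step_arm([
  [0, 0, -0.05, 0, 0, 0],
  [0, 0, -0.1, 0, 0, 0],
  [0, 0, -0.15, 0, 0, 0],
  [0, 0, -0.18, 0, 0, 0],
  [0, 0, -0.18, 0, 0, 0],
])

```text
clock: 5.93
position: [689.1, 74.4, 80.6]
ee_rot: [0.97, -0.242, -0.003, 0.002]
contact_force: [-1.0, -1.1, -1.9]
gripper_width: 41.1
```

```bash
python3 - <<'E'
from h import *
print(arm.read_state()["position"])
for n,(x0,y0,x1,y1) in {"side":(150,110,350,275),"top":(150,100,400,295)}.items():
    d=arm.get_image(n); cv2.imwrite(f"pics/{n}2.png",cv2.resize(d["image"][y0:y1,x0:x1,::-1],None,fx=3,fy=3,interpolation=2))
E
```

```text
[689.1123418   74.44110389  80.56423689]
```

View pics/side2.png

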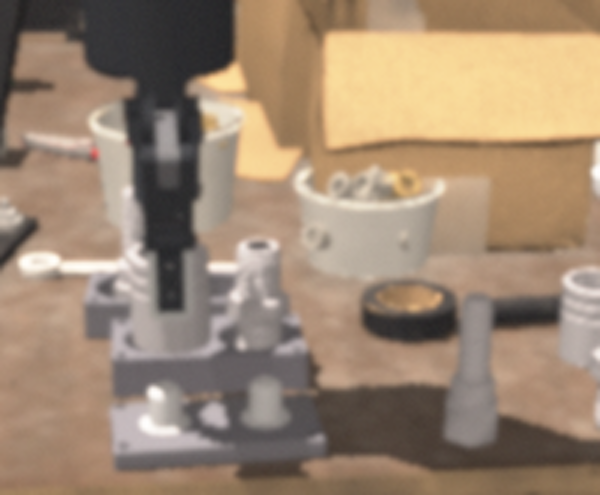

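Call:
step_arm([
  [0.008, 0, 0, 0, 0, 0],
  [0.008, 0, -0.02, 0, 0, 0],
  [0.008, 0, -0.05, 0, 0, 0],
  [0.008, 0, -0.075, 0, 0, 0],
  [0.008, 0, -0.09, 0, 0, 0],
  [0.008, 0, -0.105, 0, 0, 0],
  [0.008, 0, -0.115, 0, 0, 0],
  [0.008, 0, -0.115, 0, 0, 0],
])

```text
clock: 6.7
position: [694.7, 74.5, 36.6]
ee_rot: [0.97, -0.242, -0.001, 0.001]
contact_force: [-0.8, 0.1, -2.3]
gripper_width: 41.4
```

Call:
step_arm([
  [-0.007, 0, -0.004, 0, 0, 0],
  [-0.007, 0, -0.008, 0, 0, 0],
  [-0.007, 0, -0.01, 0, 0, 0],
  [-0.007, 0, -0.01, 0, 0, 0],
])

```text
clock: 7.03
position: [692.7, 74.7, 34.3]
ee_rot: [0.97, -0.241, 0.0, -0.0]
contact_force: [0.4, 0.6, -1.4]
gripper_width: 41.5
```

Still free; lower a touch more until contact.

Call:
step_arm([
  [0, 0, -0.002, 0, 0, 0],
  [0, 0, -0.004, 0, 0, 0],
  [0, 0, -0.006, 0, 0, 0],
  [0, 0, -0.006, 0, 0, 0],
])

```text
clock: 7.37
position: [692.9, 74.7, 33.0]
ee_rot: [0.97, -0.241, 0.0, -0.0]
contact_force: [-1.8, 1.2, 4.1]
gripper_width: 41.4
```

Call:
step_arm([
  [0, 0, 0, 0, 0, 0],
  [0, 0, 0, 0, 0, 0],
  [0, 0, 0, 0, 0, 0],
  [0, 0, 0, 0, 0, 0],
  [0, 0, 0, 0, 0, 0],
], jaw=0.4)

```text
clock: 7.78
position: [692.6, 74.6, 31.5]
ee_rot: [0.97, -0.242, -0.0, 0.0]
contact_force: [-0.1, -0.4, 0.1]
gripper_width: 59.7
```

Call:
step_arm([
  [0, 0, 0.03, 0, 0, 0],
  [0, 0, 0.08, 0, 0, 0],
  [0, 0, 0.14, 0, 0, 0],
  [0, 0, 0.2, 0, 0, 0],
  [0, 0, 0.26, 0, 0, 0],
  [0, 0, 0.3, 0, 0, 0],
  [0, 0, 0.3, 0, 0, 0],
])

```text
clock: 8.37
position: [695.3, 75.0, 158.1]
ee_rot: [0.97, -0.241, 0.005, -0.002]
contact_force: [1.3, 0.7, 1.2]
gripper_width: 59.7
```

Call:
step_arm([
  [-0.1, 0.018, 0, 0, 0, 0],
  [-0.2, 0.037, 0, 0, 0, 0],
  [-0.3, 0.055, 0, 0, 0, 0],
  [-0.4, 0.073, 0, 0, 0, 0],
  [-0.5, 0.092, 0, 0, 0, 0],
  [-0.6, 0.11, 0, 0, 0, 0],
  [-0.68, 0.124, 0, 0, 0, 0],
  [-0.68, 0.124, 0, 0, 0, 0],
  [-0.68, 0.124, 0, 0, 0, 0],
  [-0.68, 0.124, 0, 0, 0, 0],
  [-0.68, 0.124, 0, 0, 0, 0],
])

```text
clock: 9.28
position: [421.6, 124.5, 151.9]
ee_rot: [0.97, -0.242, 0.0, -0.0]
contact_force: [0.8, 0.1, -0.6]
gripper_width: 59.3
```

```bash
python3 - <<'E'
from h import *
print(arm.read_state()["position"])
for n,(x0,y0,x1,y1) in {"side":(150,110,390,275),"top":(150,100,400,295)}.items():
    d=arm.get_image(n); cv2.imwrite(f"pics/{n}3.png",cv2.resize(d["image"][y0:y1,x0:x1,::-1],None,fx=3,fy=3,interpolation=2))
E
```

```text
[421.64083808 124.52732475 151.87604572]
```

View pics/side3.png

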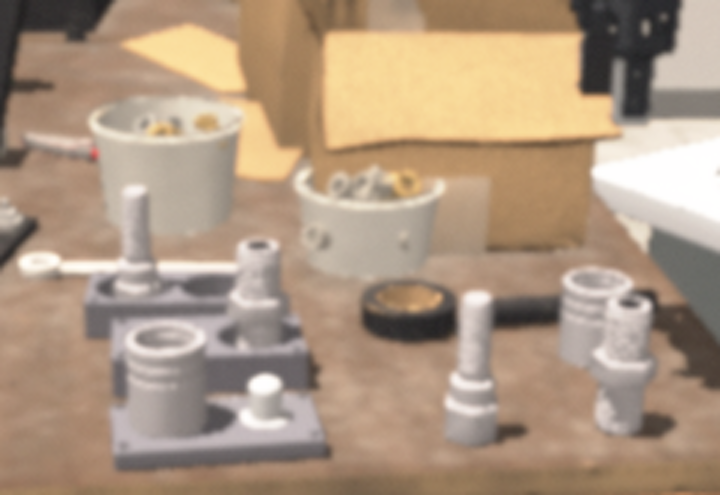

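View pics/top3.png

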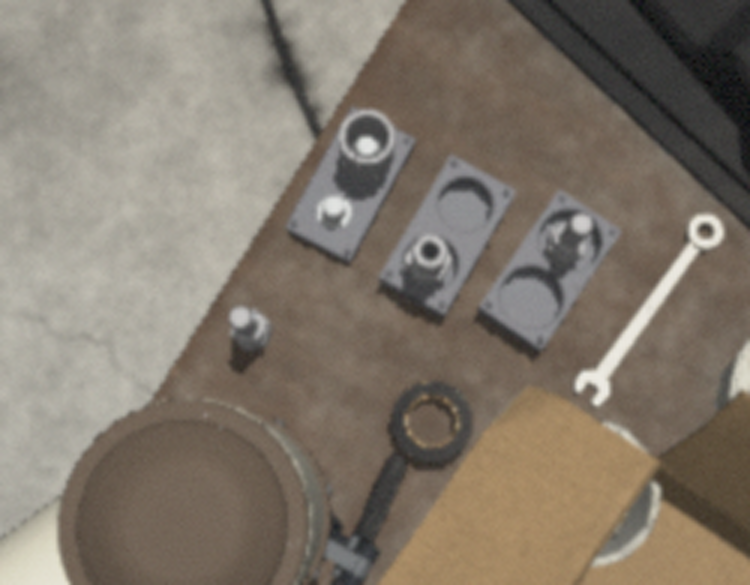

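Call:
step_arm([
  [0, 0, -0.05, 0, 0, 0],
  [0, 0, -0.1, 0, 0, 0],
  [0, 0, -0.15, 0, 0, 0],
  [0, 0, -0.2, 0, 0, 0],
  [0, 0, -0.23, 0, 0, 0],
  [0, 0, -0.25, 0, 0, 0],
  [0, 0, -0.27, 0, 0, 0],
  [0, 0, -0.29, 0, 0, 0],
  [0, 0, -0.31, 0, 0, 0],
  [0, 0, -0.319, 0, 0, 0],
  [0, 0, -0.319, 0, 0, 0],
  [0, 0, -0.319, 0, 0, 0],
], jaw=0.28)

```text
clock: 10.38
position: [420.8, 124.4, 24.2]
ee_rot: [0.97, -0.241, 0.0, -0.0]
contact_force: [-0.2, 0.6, 0.2]
gripper_width: 54.6
```

Call:
step_arm([
  [0, 0, 0, 0, 0, 0],
  [0, 0, 0, 0, 0, 0],
  [0, 0, 0, 0, 0, 0],
  [0, 0, 0, 0, 0, 0],
  [0, 0, 0, 0, 0, 0],
  [0, 0, 0, 0, 0, 0],
  [0, 0, 0, 0, 0, 0],
  [0, 0, 0, 0, 0, 0],
], jaw=-1)

```text
clock: 11.05
position: [421.2, 124.6, 24.8]
ee_rot: [0.97, -0.241, 0.001, -0.001]
contact_force: [-1.5, 0.7, 6.9]
gripper_width: 40.7
```

Call:
step_arm([
  [0, 0, 0.03, 0, 0, 0],
  [0, 0, 0.08, 0, 0, 0],
  [0, 0, 0.13, 0, 0, 0],
  [0, 0, 0.18, 0, 0, 0],
  [0, 0, 0.24, 0, 0, 0],
  [0, 0, 0.3, 0, 0, 0],
  [0, 0, 0.33, 0, 0, 0],
  [0, 0, 0.33, 0, 0, 0],
  [0, 0, 0.33, 0, 0, 0],
])

```text
clock: 11.8
position: [420.2, 124.2, 155.9]
ee_rot: [0.97, -0.242, -0.0, -0.0]
contact_force: [-0.8, 0.1, -2.3]
gripper_width: 41.0
```

Call:
step_arm([
  [0.06, -0.007, 0, 0, 0, 0],
  [0.14, -0.016, 0, 0, 0, 0],
  [0.22, -0.025, 0, 0, 0, 0],
  [0.3, -0.034, 0, 0, 0, 0],
  [0.38, -0.043, 0, 0, 0, 0],
  [0.46, -0.052, 0, 0, 0, 0],
  [0.53, -0.06, 0, 0, 0, 0],
  [0.556, -0.063, 0, 0, 0, 0],
  [0.556, -0.063, 0, 0, 0, 0],
  [0.556, -0.063, 0, 0, 0, 0],
  [0.556, -0.063, 0, 0, 0, 0],
  [0.556, -0.063, 0, 0, 0, 0],
])

```text
clock: 12.8
position: [641.7, 99.1, 155.4]
ee_rot: [0.97, -0.241, -0.001, 0.0]
contact_force: [-0.4, -0.8, -0.8]
gripper_width: 41.4
```

Call:
step_arm([
  [0, 0, -0.05, 0, 0, 0],
  [0, 0, -0.1, 0, 0, 0],
  [0, 0, -0.15, 0, 0, 0],
  [0, 0, -0.18, 0, 0, 0],
  [0, 0, -0.18, 0, 0, 0],
  [0, 0, -0.18, 0, 0, 0],
])

```text
clock: 13.3
position: [642.7, 99.1, 84.2]
ee_rot: [0.97, -0.241, -0.0, 0.0]
contact_force: [0.2, -0.2, -0.6]
gripper_width: 41.0
```

```bash
python3 - <<'E'
from h import *
print(arm.read_state()["position"])
for n,(x0,y0,x1,y1) in {"side":(150,110,350,275)}.items():
    d=arm.get_image(n); cv2.imwrite(f"pics/{n}4.png",cv2.resize(d["image"][y0:y1,x0:x1,::-1],None,fx=3,fy=3,interpolation=2))
E
```

```text
[642.71594073  99.13793587  84.17337447]
```

View pics/side4.png

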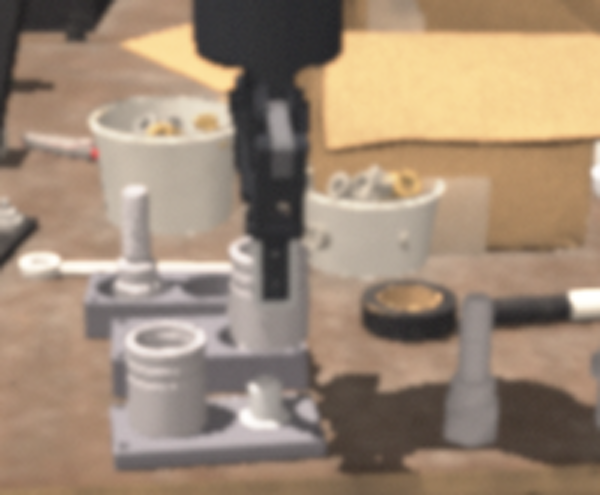

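Call:
step_arm([
  [0, 0, -0.03, 0, 0, 0],
  [0, 0, -0.06, 0, 0, 0],
  [0, 0, -0.085, 0, 0, 0],
  [0, 0, -0.1, 0, 0, 0],
  [0, 0, -0.108, 0, 0, 0],
  [0, 0, -0.112, 0, 0, 0],
  [0, 0, -0.115, 0, 0, 0],
  [0, 0, -0.118, 0, 0, 0],
  [0, 0, -0.118, 0, 0, 0],
])

```text
clock: 14.1
position: [643.2, 99.1, 37.1]
ee_rot: [0.97, -0.242, 0.0, -0.0]
contact_force: [-0.5, 0.9, -1.0]
gripper_width: 40.9
```

Call:
step_arm([
  [0, 0, -0.002, 0, 0, 0],
  [0, 0, -0.004, 0, 0, 0],
  [0, 0, -0.005, 0, 0, 0],
  [0, 0, -0.005, 0, 0, 0],
])

```text
clock: 14.43
position: [643.4, 99.1, 36.9]
ee_rot: [0.97, -0.241, 0.001, -0.0]
contact_force: [-3.3, -0.6, 6.6]
gripper_width: 40.8
```

Call:
step_arm([
  [0, 0, 0, 0, 0, 0],
  [0, 0, 0, 0, 0, 0],
  [0, 0, 0, 0, 0, 0],
  [0, 0, 0, 0, 0, 0],
  [0, 0, 0, 0, 0, 0],
], jaw=0.35)

```text
clock: 14.85
position: [643.0, 99.0, 34.7]
ee_rot: [0.97, -0.242, -0.0, 0.0]
contact_force: [0.7, -0.1, 0.5]
gripper_width: 57.6
```

Call:
step_arm([
  [0, 0, 0.03, 0, 0, 0],
  [0, 0, 0.08, 0, 0, 0],
  [0, 0, 0.14, 0, 0, 0],
  [0, 0, 0.2, 0, 0, 0],
  [0, 0, 0.26, 0, 0, 0],
  [0, 0, 0.3, 0, 0, 0],
  [0, 0, 0.3, 0, 0, 0],
])

```text
clock: 15.43
position: [645.6, 99.6, 160.8]
ee_rot: [0.97, -0.241, 0.004, -0.002]
contact_force: [0.9, 0.4, 0.9]
gripper_width: 57.9
```

Call:
step_arm([
  [-0.06, 0.04, 0, 0, 0, 0],
  [-0.12, 0.08, 0, 0, 0, 0],
  [-0.18, 0.12, 0, 0, 0, 0],
  [-0.229, 0.153, 0, 0, 0, 0],
  [-0.229, 0.153, 0, 0, 0, 0],
  [-0.229, 0.153, 0, 0, 0, 0],
  [-0.229, 0.153, 0, 0, 0, 0],
], jaw=0.2)

```text
clock: 16.02
position: [551.8, 160.3, 155.0]
ee_rot: [0.97, -0.241, 0.0, -0.0]
contact_force: [-0.2, -0.2, -0.3]
gripper_width: 51.6
```

```bash
python3 - <<'E'
from h import *
print(arm.read_state()["position"])
for n,(x0,y0,x1,y1) in {"side":(150,110,390,275),"top":(150,100,400,295)}.items():
    d=arm.get_image(n); cv2.imwrite(f"pics/{n}5.png",cv2.resize(d["image"][y0:y1,x0:x1,::-1],None,fx=3,fy=3,interpolation=2))
    if n=="side":
        for P in [(551.6,160.3,82),(551.6,160.3,0),(643,99,62),arm.read_state()["position"]]: print((proj(d,P)-[150,110])*3)
E
```

```text
[551.79133971 160.25785657 155.03274831]
[472.73137572 292.93902524]
[465.72199065 430.15547279]
[266.08313375 327.95209396]
[478.40804593 162.028782  ]
```

View pics/side5.png

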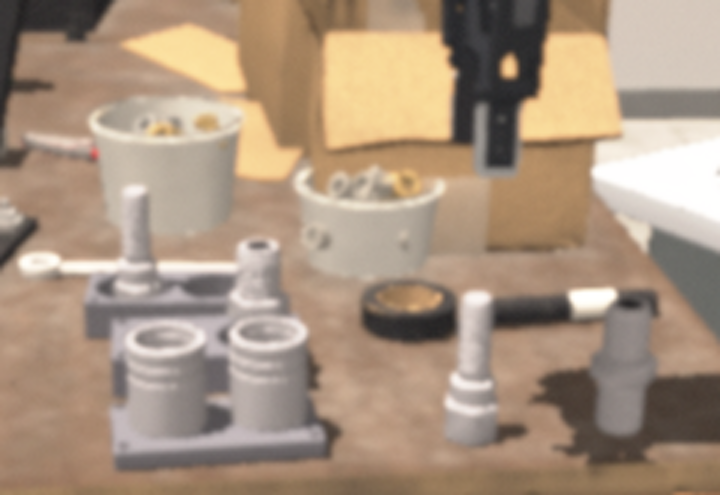

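View pics/top5.png

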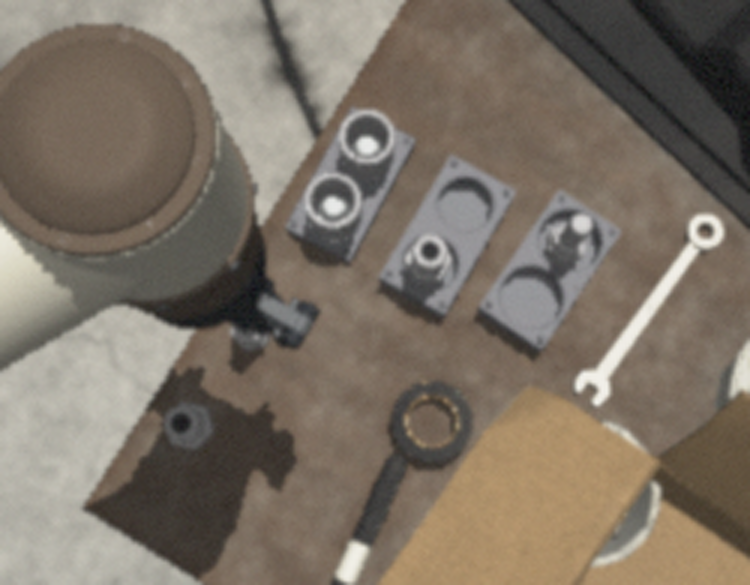

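Call:
step_arm([
  [-0.002, 0.002, -0.05, 0, 0, 0],
  [-0.002, 0.002, -0.1, 0, 0, 0],
  [-0.002, 0.002, -0.14, 0, 0, 0],
  [-0.002, 0.002, -0.17, 0, 0, 0],
  [-0.002, 0.002, -0.19, 0, 0, 0],
  [-0.002, 0.002, -0.21, 0, 0, 0],
  [-0.002, 0.002, -0.23, 0, 0, 0],
  [-0.002, 0.002, -0.25, 0, 0, 0],
  [-0.002, 0.002, -0.272, 0, 0, 0],
  [-0.002, 0.002, -0.272, 0, 0, 0],
  [-0.002, 0.002, -0.272, 0, 0, 0],
])

```text
clock: 17.03
position: [550.5, 160.9, 45.7]
ee_rot: [0.97, -0.241, -0.0, 0.0]
contact_force: [-0.2, 0.7, 0.1]
gripper_width: 51.5
```

Call:
step_arm([
  [0, 0, 0, 0, 0, 0],
  [0, 0, 0, 0, 0, 0],
  [0, 0, 0, 0, 0, 0],
  [0, 0, 0, 0, 0, 0],
  [0, 0, 0, 0, 0, 0],
  [0, 0, 0, 0, 0, 0],
  [0, 0, 0, 0, 0, 0],
  [0, 0, 0, 0, 0, 0],
  [0, 0, 0, 0, 0, 0],
  [0, 0, 0, 0, 0, 0],
], jaw=-1)

```text
clock: 17.87
position: [551.2, 161.4, 46.8]
ee_rot: [0.97, -0.241, 0.001, -0.0]
contact_force: [0.3, 0.8, 5.7]
gripper_width: 16.4
```

Call:
step_arm([
  [0, 0, 0.03, 0, 0, 0],
  [0, 0, 0.08, 0, 0, 0],
  [0, 0, 0.13, 0, 0, 0],
  [0, 0, 0.18, 0, 0, 0],
  [0, 0, 0.24, 0, 0, 0],
  [0, 0, 0.3, 0, 0, 0],
  [0, 0, 0.34, 0, 0, 0],
  [0, 0, 0.34, 0, 0, 0],
  [0, 0, 0.34, 0, 0, 0],
])

```text
clock: 18.62
position: [550.1, 161.0, 181.6]
ee_rot: [0.97, -0.242, -0.0, -0.0]
contact_force: [-0.1, -0.5, -2.3]
gripper_width: 17.0
```

```bash
python3 - <<'E'
from h import *
print(arm.read_state()["position"])
d=arm.get_image("side"); cv2.imwrite(f"pics/side6.png",cv2.resize(d["image"][60:275,150:390,::-1],None,fx=2.7,fy=2.7,interpolation=2))
E
```

```text
[550.06723171 160.97660387 181.55793817]
```

View pics/side6.png

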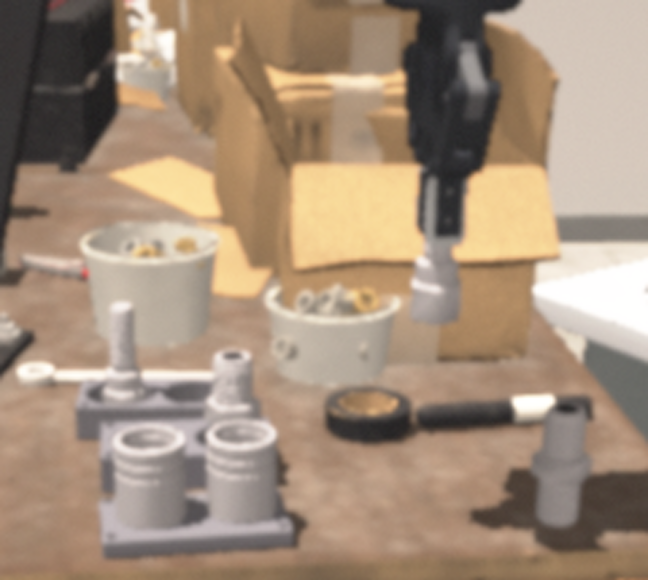

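Call:
step_arm([
  [0.008, -0.06, 0, 0, 0, 0],
  [0.017, -0.14, 0, 0, 0, 0],
  [0.027, -0.22, 0, 0, 0, 0],
  [0.036, -0.3, 0, 0, 0, 0],
  [0.046, -0.38, 0, 0, 0, 0],
  [0.055, -0.46, 0, 0, 0, 0],
  [0.065, -0.52, 0, 0, 0, 0],
  [0.065, -0.538, 0, 0, 0, 0],
  [0.065, -0.538, 0, 0, 0, 0],
  [0.065, -0.538, 0, 0, 0, 0],
  [0.065, -0.538, 0, 0, 0, 0],
])

```text
clock: 19.58
position: [576.1, -53.2, 181.1]
ee_rot: [0.971, -0.241, -0.001, 0.0]
contact_force: [0.4, 0.3, -1.4]
gripper_width: 16.2
```

Call:
step_arm([
  [0, 0, -0.05, 0, 0, 0],
  [0, 0, -0.1, 0, 0, 0],
  [0, 0, -0.15, 0, 0, 0],
  [0, 0, -0.2, 0, 0, 0],
  [0, 0, -0.21, 0, 0, 0],
  [0, 0, -0.21, 0, 0, 0],
  [0, 0, -0.21, 0, 0, 0],
])

```text
clock: 20.17
position: [577.3, -53.3, 98.8]
ee_rot: [0.971, -0.241, 0.001, 0.0]
contact_force: [0.1, 0.5, -0.2]
gripper_width: 16.5
```

```bash
python3 - <<'E'
from h import *
p=arm.read_state()["position"];print(p)
d=arm.get_image("side"); cv2.imwrite(f"pics/side7.png",cv2.resize(d["image"][110:260,130:310,::-1],None,fx=4,fy=4,interpolation=2))
f=lambda P:(proj(d,P)-[130,110])*4
print(f(p-[0,0,46.7]),f([p[0],p[1],24]),f((576.5,-54,24)))
d=arm.get_image("top"); cv2.imwrite(f"pics/top7.png",cv2.resize(d["image"][100:295,150:400,::-1],None,fx=3,fy=3,interpolation=2))
E
```

```text
[577.31617751 -53.33419685  98.8363071 ]
[372.14532481 319.75507311] [373.0060892  374.82848515] [373.71401666 374.05170163]
```

View pics/side7.png

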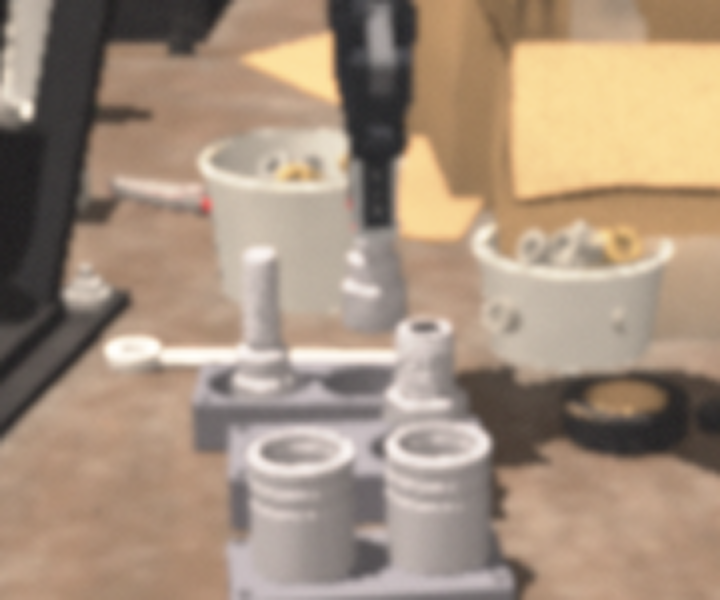

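View pics/top7.png

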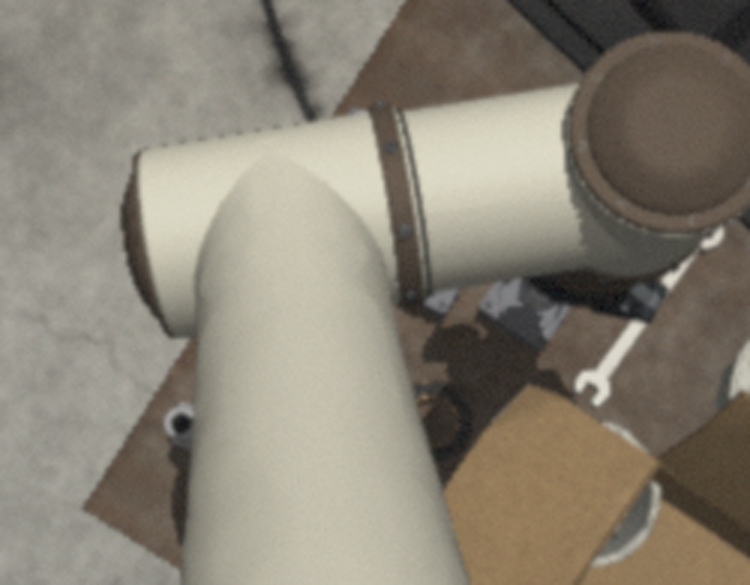

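Call:
step_arm([
  [0, -0.001, -0.03, 0, 0, 0],
  [0, -0.001, -0.06, 0, 0, 0],
  [0, -0.001, -0.08, 0, 0, 0],
  [0, -0.001, -0.095, 0, 0, 0],
  [0, -0.001, -0.103, 0, 0, 0],
  [0, -0.001, -0.107, 0, 0, 0],
  [0, -0.001, -0.11, 0, 0, 0],
  [0, -0.001, -0.112, 0, 0, 0],
  [0, -0.001, -0.112, 0, 0, 0],
])

```text
clock: 21.02
position: [576.9, -54.5, 53.5]
ee_rot: [0.97, -0.242, 0.0, -0.0]
contact_force: [-0.6, -0.5, -1.9]
gripper_width: 16.8
```

Call:
step_arm([
  [0, 0, -0.002, 0, 0, 0],
  [0, 0, -0.004, 0, 0, 0],
  [0, 0, -0.005, 0, 0, 0],
  [0, 0, -0.005, 0, 0, 0],
])

```text
clock: 21.35
position: [577.1, -54.5, 52.8]
ee_rot: [0.97, -0.241, 0.001, -0.0]
contact_force: [-2.3, 0.9, 6.6]
gripper_width: 16.6
```

Call:
step_arm([
  [0, 0, 0, 0, 0, 0],
  [0, 0, 0, 0, 0, 0],
  [0, 0, 0, 0, 0, 0],
  [0, 0, 0, 0, 0, 0],
  [0, 0, 0, 0, 0, 0],
], jaw=-0.1)

```text
clock: 21.77
position: [576.6, -54.6, 51.2]
ee_rot: [0.97, -0.242, -0.0, 0.0]
contact_force: [0.7, -0.0, 0.0]
gripper_width: 38.1
```

Call:
step_arm([
  [0, 0, 0.03, 0, 0, 0],
  [0, 0, 0.08, 0, 0, 0],
  [0, 0, 0.14, 0, 0, 0],
  [0, 0, 0.2, 0, 0, 0],
  [0, 0, 0.26, 0, 0, 0],
  [0, 0, 0.3, 0, 0, 0],
  [0, 0, 0.3, 0, 0, 0],
])

```text
clock: 22.35
position: [579.0, -54.5, 175.5]
ee_rot: [0.97, -0.241, 0.004, -0.001]
contact_force: [-0.4, 0.8, 0.4]
gripper_width: 38.7
```

Call:
step_arm([
  [-0.036, 0.09, 0, 0, 0, 0],
  [-0.073, 0.18, 0, 0, 0, 0],
  [-0.109, 0.27, 0, 0, 0, 0],
  [-0.145, 0.36, 0, 0, 0, 0],
  [-0.182, 0.46, 0, 0, 0, 0],
  [-0.22, 0.55, 0, 0, 0, 0],
  [-0.253, 0.638, 0, 0, 0, 0],
  [-0.253, 0.638, 0, 0, 0, 0],
  [-0.253, 0.638, 0, 0, 0, 0],
  [-0.253, 0.638, 0, 0, 0, 0],
  [-0.253, 0.638, 0, 0, 0, 0],
], jaw=0.35)

```text
clock: 23.27
position: [475.4, 199.7, 170.7]
ee_rot: [0.97, -0.242, -0.0, 0.0]
contact_force: [0.5, 0.0, -0.1]
gripper_width: 57.6
```

```bash
python3 - <<'E'
from h import *
p=arm.read_state()["position"];print(p)
d=arm.get_image("side"); cv2.imwrite(f"pics/side8.png",cv2.resize(d["image"][60:275,150:390,::-1],None,fx=2.7,fy=2.7,interpolation=2))
f=lambda P:(proj(d,P)-[150,60])*2.7
print(f([p[0],p[1],74]),f([p[0],p[1],0]))
d=arm.get_image("top"); cv2.imwrite(f"pics/top8.png",cv2.resize(d["image"][100:295,150:400,::-1],None,fx=3,fy=3,interpolation=2))
E
```

```text
[475.44409023 199.68379879 170.74527617]
[562.79620936 404.62290222] [552.78302196 514.04014978]
```

View pics/side8.png

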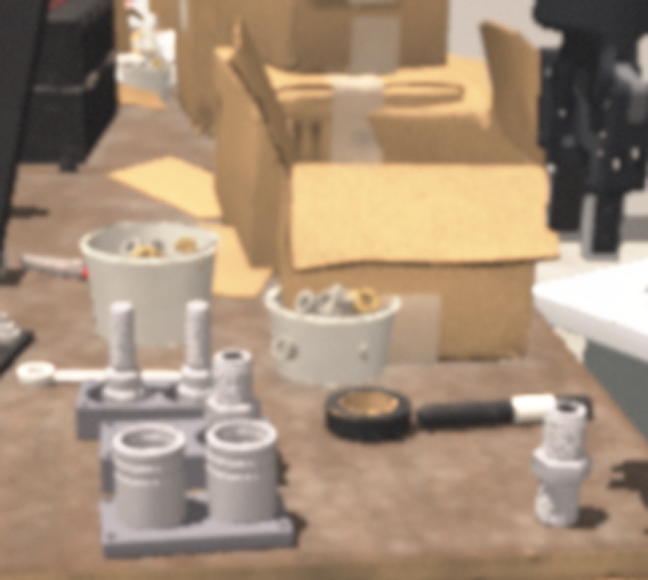

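View pics/top8.png

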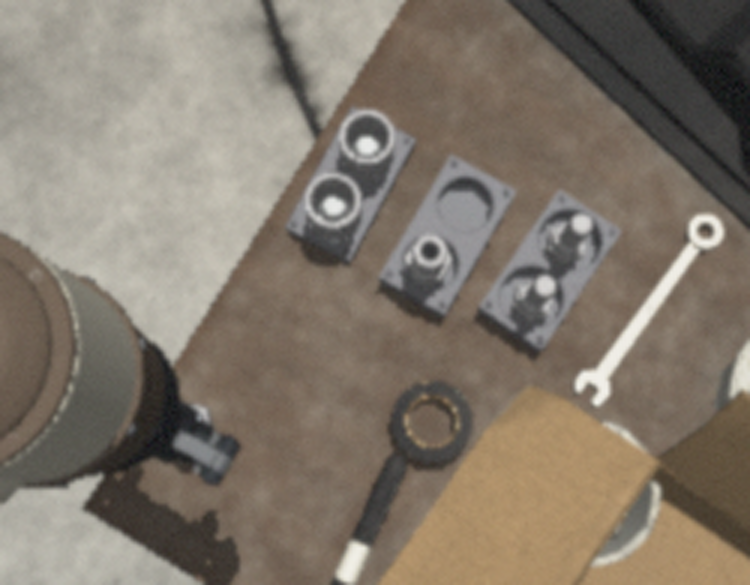

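Call:
step_arm([
  [-0.001, 0, -0.05, 0, 0, 0],
  [-0.001, 0, -0.1, 0, 0, 0],
  [-0.001, 0, -0.15, 0, 0, 0],
  [-0.001, 0, -0.19, 0, 0, 0],
  [-0.001, 0, -0.22, 0, 0, 0],
  [-0.001, 0, -0.24, 0, 0, 0],
  [-0.001, 0, -0.26, 0, 0, 0],
  [-0.001, 0, -0.28, 0, 0, 0],
  [-0.001, 0, -0.3, 0, 0, 0],
  [-0.001, 0, -0.308, 0, 0, 0],
  [-0.001, 0, -0.308, 0, 0, 0],
  [-0.001, 0, -0.308, 0, 0, 0],
])

```text
clock: 24.37
position: [475.2, 200.8, 48.2]
ee_rot: [0.97, -0.241, 0.0, -0.0]
contact_force: [0.9, 0.4, -0.3]
gripper_width: 57.8
```

Call:
step_arm([
  [0, 0, 0, 0, 0, 0],
  [0, 0, 0, 0, 0, 0],
  [0, 0, 0, 0, 0, 0],
  [0, 0, 0, 0, 0, 0],
  [0, 0, 0, 0, 0, 0],
  [0, 0, 0, 0, 0, 0],
  [0, 0, 0, 0, 0, 0],
  [0, 0, 0, 0, 0, 0],
  [0, 0, 0, 0, 0, 0],
  [0, 0, 0, 0, 0, 0],
], jaw=-1)

```text
clock: 25.2
position: [475.5, 201.0, 48.8]
ee_rot: [0.97, -0.241, 0.001, -0.0]
contact_force: [-0.4, 0.3, 5.9]
gripper_width: 24.0
```

Call:
step_arm([
  [0, 0, 0.03, 0, 0, 0],
  [0, 0, 0.08, 0, 0, 0],
  [0, 0, 0.13, 0, 0, 0],
  [0, 0, 0.18, 0, 0, 0],
  [0, 0, 0.24, 0, 0, 0],
  [0, 0, 0.3, 0, 0, 0],
  [0, 0, 0.34, 0, 0, 0],
  [0, 0, 0.34, 0, 0, 0],
  [0, 0, 0.34, 0, 0, 0],
])

```text
clock: 25.95
position: [474.4, 200.5, 183.4]
ee_rot: [0.97, -0.242, -0.001, -0.0]
contact_force: [-0.1, 1.0, -3.8]
gripper_width: 24.0
```

```bash
python3 - <<'E'
from h import *
d=arm.get_image("side"); cv2.imwrite(f"pics/side9.png",cv2.resize(d["image"][60:275,180:420,::-1],None,fx=2.7,fy=2.7,interpolation=2))
E
```

```text
(no output)
```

View pics/side9.png

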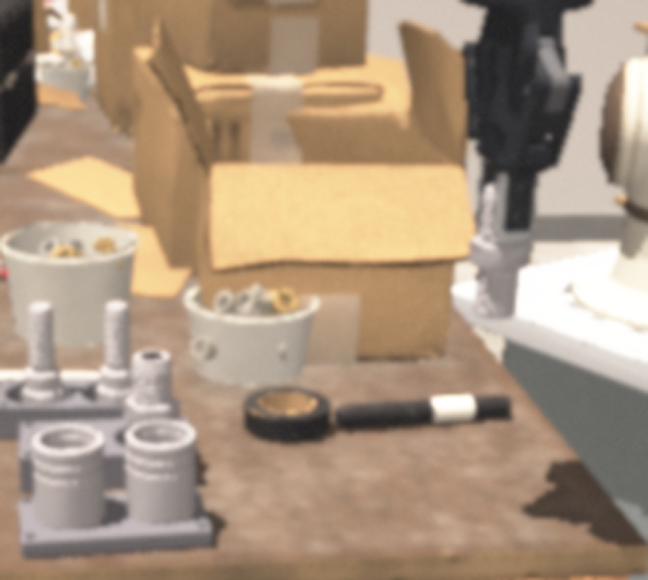

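Call:
step_arm([
  [0.05, -0.06, 0, 0, 0, 0],
  [0.11, -0.13, 0, 0, 0, 0],
  [0.17, -0.2, 0, 0, 0, 0],
  [0.23, -0.27, 0, 0, 0, 0],
  [0.29, -0.34, 0, 0, 0, 0],
  [0.35, -0.41, 0, 0, 0, 0],
  [0.4, -0.47, 0, 0, 0, 0],
  [0.434, -0.506, 0, 0, 0, 0],
  [0.434, -0.506, 0, 0, 0, 0],
  [0.434, -0.506, 0, 0, 0, 0],
  [0.434, -0.506, 0, 0, 0, 0],
  [0.434, -0.506, 0, 0, 0, 0],
])

```text
clock: 27.0
position: [647.6, -1.0, 182.8]
ee_rot: [0.971, -0.241, -0.001, 0.0]
contact_force: [-1.4, -0.3, -2.6]
gripper_width: 24.3
```

Call:
step_arm([
  [0, 0, -0.05, 0, 0, 0],
  [0, 0, -0.1, 0, 0, 0],
  [0, 0, -0.15, 0, 0, 0],
  [0, 0, -0.2, 0, 0, 0],
  [0, 0, -0.22, 0, 0, 0],
  [0, 0, -0.22, 0, 0, 0],
  [0, 0, -0.22, 0, 0, 0],
])

```text
clock: 27.58
position: [648.7, -1.2, 96.5]
ee_rot: [0.971, -0.241, 0.0, 0.0]
contact_force: [0.1, 0.6, -1.6]
gripper_width: 24.6
```

```bash
python3 - <<'E'
from h import *
p=arm.read_state()["position"];print(p)
d=arm.get_image("side"); cv2.imwrite(f"pics/side10.png",cv2.resize(d["image"][110:260,130:310,::-1],None,fx=4,fy=4,interpolation=2))
f=lambda P:(proj(d,P)-[130,110])*4
print(f(p-[0,0,48.5]),f((648.5,-1.7,24)))
E
```

```text
[648.74388779  -1.18767515  96.54311621]
[296.6690632  394.12371974] [298.11597704 444.0155194 ]
```

View pics/side10.png

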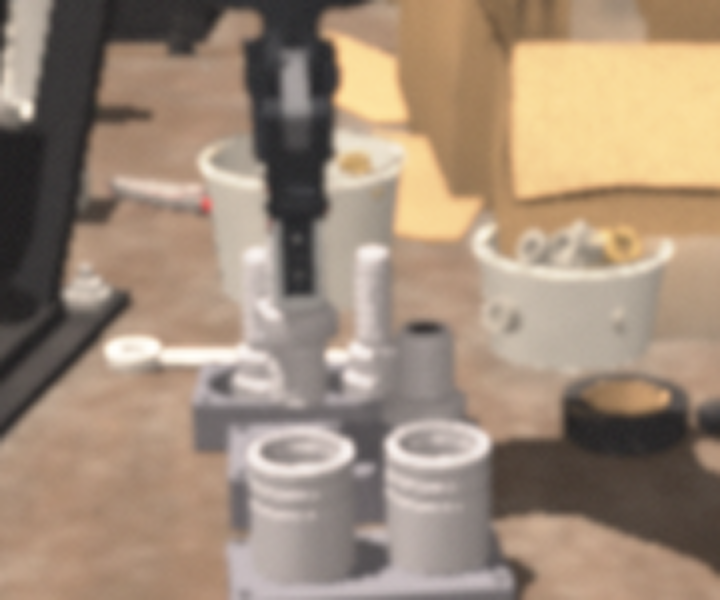

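Call:
step_arm([
  [0.004, -0.003, 0, 0, 0, 0],
  [0.004, -0.003, -0.03, 0, 0, 0],
  [0.004, -0.003, -0.06, 0, 0, 0],
  [0.004, -0.003, -0.08, 0, 0, 0],
  [0.004, -0.003, -0.09, 0, 0, 0],
  [0.004, -0.003, -0.096, 0, 0, 0],
  [0.004, -0.003, -0.1, 0, 0, 0],
  [0.004, -0.003, -0.102, 0, 0, 0],
  [0.004, -0.003, -0.102, 0, 0, 0],
])

```text
clock: 28.38
position: [650.4, -2.9, 55.4]
ee_rot: [0.97, -0.241, 0.0, -0.0]
contact_force: [-0.6, 0.5, -3.3]
gripper_width: 23.8
```

Call:
step_arm([
  [0, 0, -0.001, 0, 0, 0],
  [0, 0, -0.003, 0, 0, 0],
  [0, 0, -0.004, 0, 0, 0],
  [0, 0, -0.004, 0, 0, 0],
])

```text
clock: 28.72
position: [650.8, -2.9, 54.9]
ee_rot: [0.97, -0.241, 0.001, -0.0]
contact_force: [-1.3, -0.2, 1.6]
gripper_width: 24.1
```

Contact at the expected height (floor 6 + 48.8). Release and withdraw.

Call:
step_arm([
  [0, 0, -0.002, 0, 0, 0],
  [0, 0, -0.002, 0, 0, 0],
  [0, 0, -0.002, 0, 0, 0],
])

```text
clock: 28.97
position: [650.9, -3.0, 54.9]
ee_rot: [0.97, -0.241, 0.001, -0.0]
contact_force: [-2.8, 0.0, 5.9]
gripper_width: 24.1
```

Call:
step_arm([
  [0, 0, 0, 0, 0, 0],
  [0, 0, 0, 0, 0, 0],
  [0, 0, 0, 0, 0, 0],
  [0, 0, 0, 0, 0, 0],
  [0, 0, 0, 0, 0, 0],
], jaw=0.05)

```text
clock: 29.38
position: [650.2, -3.0, 52.7]
ee_rot: [0.97, -0.242, -0.0, 0.0]
contact_force: [-0.4, -0.1, 0.2]
gripper_width: 45.1
```

Call:
step_arm([
  [0, 0, 0.03, 0, 0, 0],
  [0, 0, 0.08, 0, 0, 0],
  [0, 0, 0.14, 0, 0, 0],
  [0, 0, 0.2, 0, 0, 0],
  [0, 0, 0.26, 0, 0, 0],
  [0, 0, 0.32, 0, 0, 0],
  [0, 0, 0.35, 0, 0, 0],
  [0, 0, 0.35, 0, 0, 0],
])

```text
clock: 30.05
position: [652.3, -2.8, 198.1]
ee_rot: [0.97, -0.241, 0.004, -0.001]
contact_force: [0.5, 0.4, 0.9]
gripper_width: 45.1
```

Call:
step_arm([
  [-0.08, 0.09, 0, 0, 0, 0],
  [-0.16, 0.18, 0, 0, 0, 0],
  [-0.24, 0.27, 0, 0, 0, 0],
  [-0.32, 0.36, 0, 0, 0, 0],
  [-0.4, 0.45, 0, 0, 0, 0],
  [-0.45, 0.54, 0, 0, 0, 0],
  [-0.45, 0.63, 0, 0, 0, 0],
  [-0.45, 0.7, 0, 0, 0, 0],
  [-0.45, 0.7, 0, 0, 0, 0],
  [-0.45, 0.7, 0, 0, 0, 0],
  [-0.45, 0.7, 0, 0, 0, 0],
])

```text
clock: 30.97
position: [469.5, 277.1, 192.1]
ee_rot: [0.971, -0.241, -0.001, 0.001]
contact_force: [0.7, 0.1, -0.3]
gripper_width: 44.9
```

```bash
python3 - <<'E'
from h import *
print(arm.read_state()["position"])
d=arm.get_image("side"); cv2.imwrite(f"pics/side11.png",cv2.resize(d["image"][110:260,130:310,::-1],None,fx=4,fy=4,interpolation=2))
d=arm.get_image("top"); cv2.imwrite(f"pics/top11.png",cv2.resize(d["image"][125:225,230:370,::-1],None,fx=5,fy=5,interpolation=2))
E
```

```text
[469.52305237 277.08637969 192.05808325]
```

View pics/side11.png

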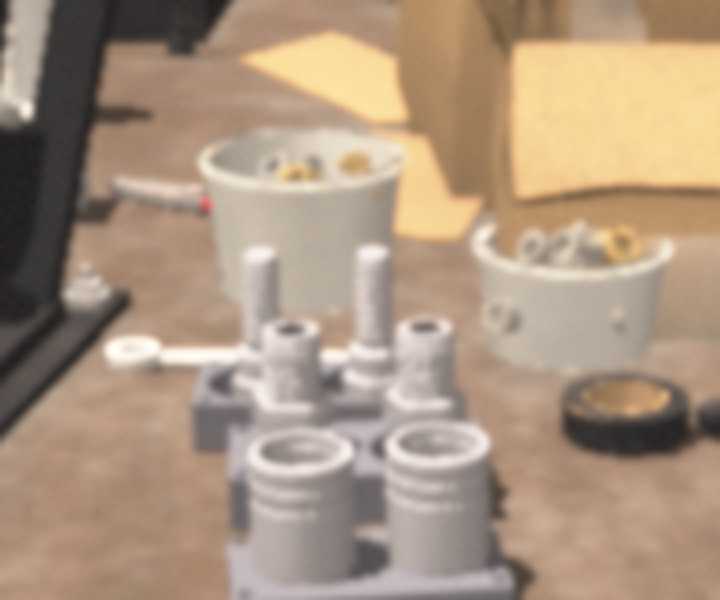

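View pics/top11.png

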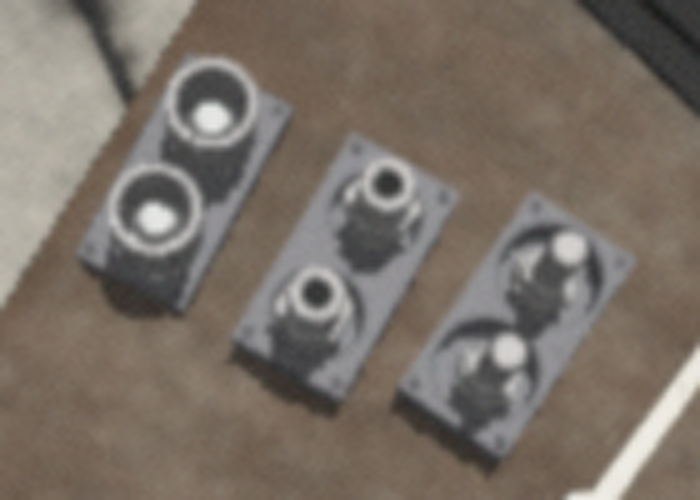

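All four stand upright: the ferrules over their spigots at (210,110) and (155,215), the union at (388,185) and the tail at (508,350). Each matches its neighbour in height. Handing in.

```bash
python3 -c "
from bench import arm
print(arm.job_done())"
```

```text
the job is handed in; nothing more can be done
None
```

All four fittings are in their blocks, and I handed the job in at about 31 s of the 109 s. I placed both ferrules over the spigots first, then the hose tail nut down in the empty tail pocket, then the union upright in the empty union pocket.

**Final check:** the last pictures from both cameras show all four standing upright. They are level with the fittings already in place, and those two are undisturbed. The gripper was clear of everything.

**Seating:** each fitting met its plate or pocket floor within about 0.5 mm of the expected height. The force readings after each move stayed under about 7 N.

**Disagreements:** the side view put the tail and union about 2 mm from the top-view positions, roughly the stated calibration error. I applied shifts of about 1–2 mm when picking up the tail and union and when placing the union. The arm lagged up to about 3 mm on moves at longer reach, which I corrected before lowering the first ferrule. No check failed.

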